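# Pulse the spice grinder with its bayonet lid

## Robot

A 6-joint arm with a two-finger parallel gripper is mounted at the origin on a cart in front of the work surface, level with it; the furniture and walls round the work are solid. World frame = base frame: x ahead of the robot, y to its left, z up, the work surface at z = 0. Lengths are in m, angles in rad, forces in N, time in s.
With the tool pointing down it reaches from about 0.3 to 0.75 m from the base axis. Payload 8.5 kg.
Tool frame: the origin (TCP) lies at the very end of the fingers, on their centre line; the grasp point (between the pads) lies 19 mm behind it; z points along the fingers, y is the line along which they close (so a half turn about z gives the same grasp; the last joint's range is limited). The gripper opens to 88 mm and grips with 3 to 60 N. Pads are 18 mm wide; open, the fingers measure 123 mm over their backs; the gripper's body (75 mm by 187 mm) begins 45 mm behind the grasp point.
Start: joints at [-1.363, 0.381, 1.297, -0, 1.464, -0.215], TCP at [0.226, -0.502, 0.239] pointing down, gripper open.
Joint ranges: [-3.11, 3.11], [-0.89, 2.33], [0.22, 2.48], [-1.42, 4.56], [0.17, 2.85], [-2.88, 2.88]. Speed limits (rad/s): [2.39, 2.39, 3.14, 3.14, 3.14, 3.14].

## Interface

Orientations are given as a unit quaternion [x, y, z, w].
In Python, from rig import bot, eyes, job gives the robot as it stands.
- The arm moves only by the shell command python3 -m creep 'ROWS' [OPENING] [FORCE]. ROWS is JSON, a list of rows, each an object with "offset": the shift along the tool's x, y, z scaled (see below), a list of three; "rotation": the turn, a rotation vector about the tool's x, y, z scaled (see below), a list of three. A call has 1 to 10 rows; each row is the pose to reach, as a shift and turn from the pose commanded when the call began, along the tool's axes at that moment, turning the shorter way round; what a row does not reach only later rows make up. The controller multiplies each number of a shift by 500 mm and each number of a turn by 360 degrees. A row lasts 1/10 s, in which the tool goes at most 50 mm and 8.59 degrees, less where a joint would pass 70% of its speed; a pose out of reach is approached as far as the arm can. A call with a number of a shift or a turn outside -1 to 1 is refused whole. A call with a gripper value outside its range is refused whole. OPENING is the closure, from 0 (fully open) to 1 (shut), set as the call begins (- or left out, the last holds). The fingers move at their own pace and stop on an object; FORCE is the grip in N (left out, the last holds). Time passes only in rows, so rows that repeat a pose let the fingers close. It gives the time, the measured TCP pose, the force, the opening and the grip force at its end, in the units of the state.
- bot.sense(): the state, without advancing time (a new reading comes with each control period).
- eyes.capture(name): name is "scene" or "side" or "wrist"; returns a dict with "image" (400x640x3 uint8, red, green, blue), "range_z" (400x640 float32, m along the optical axis (not along the pixel's ray), 0 where there is no reading), "fx", "fy", "cx", "cy" (pixels), "xyz" and "orientation" of the camera in the world. Camera axes: x right, y up, looking along -z (the intrinsics and any distortion apply to the point x, -y, -z); pixel columns grow to the right and rows downward; lengths in m; the calibration is good to about 2 mm. A picture is of the moment at which its call begins.
- job.hand_in(): hands the job in; it is judged then, once.
The state is a dict: "t": time; "joint_positions": joint angles; "dq": joint speeds; "joint_torque": joint torques, N m; "eef_pos": TCP position; "tool_rot": TCP orientation; "contact_force": force on the tool from outside, world axes, zero at the start; "ft_torque": the same for the moment, N m; "opening": opening from 0.0 (shut) to 1.0 (fully open); "gripper_force": force on a finger pad.
Only numpy, scipy, OpenCV 4.12 (cv2) and the standard library are available. Lean on these libraries where they do the work, as an engineer would, in place of code of your own. Each camera call takes 0.05 s, during which the arm holds its last target. There are 200 camera calls.

## Task

Swing the steel brace off the mouth of the red grinder, round to the robot's left until it snaps into its end position, then put the red lid into the mouth with its grip bar in line with the two green marks. Turn the lid clockwise against the spring until the bar is in line with the two orange marks (halfway, the pulse position), never on to the black marks where it clicks and locks. Finish while still holding the lid at the orange marks, and do not disturb the ramekin, timer or pepper mill.

Things in the scene. Friction and masses are not known exactly. Their poses are not given: they have to be found in the camera images.
- grinder: Red round spice grinder fixed to the table, 132 mm wide; steel collar (outer diameter 112 mm), flat top 110 mm above the table. Origin: centre of underside, z up; x points to the brace's pivot on the far side. Mark pairs on the collar, angles seen from above, anticlockwise from x: green (lid goes in) 40 and 220 deg, orange (halfway, pulse) 0 and 180, black (locked) -40 and 140.
- mouth (a point): Centre of the mouth, on the collar's top; axes as the grinder's. Bore 64 mm wide between two lips 6 mm thick; pocket below 82 mm wide, 22 mm deep. Two gaps in the lips at the green marks, 20 mm wide, let the lid's lugs in. The lid cannot turn anticlockwise from there; clockwise it turns against a spring (about 0.15 N m) and springs back if let go.
- brace_pivot (a point): On the vertical pivot axis of the brace, 72 mm from the mouth's centre along the grinder's +x, 10 mm above the collar's top.
- brace (a joint): Turn of the brace about its vertical pivot, rad. 0: across the mouth, pointing along the grinder's -x (to the robot). Grows clockwise seen from above: the free end goes to the grinder's +y (the robot's left). 1.75: end position. A sprung detent resists (about 0.1 N m) from about 1.1 to 1.45, then snaps it on to 1.75 and keeps it there; lower down it stays by friction.
- brace_knob (a point): Centre of the top of the brace's black upright round knob: diameter 16 mm, 30 mm high, on the brace's free end, 122 mm from the pivot; its top is 44 mm above the collar's top. The brace is a flat steel bar 14 mm wide, 6 to 14 mm above the collar's top.
- drive (a joint): Turn of the sprung drive ring in the mouth, rad, clockwise from above: 0 at rest, pushed by the lid's lugs after about 0.09 rad of free lid travel; about 0.6 with the lid at the orange marks; a detent resists from 0.9 and beyond about 1.15 it clicks over to 1.4, locked.
- lid: Red bayonet lid, 0.1 to 0.2 kg, upright on the table. Origin: centre of the plug's underside, z up, x along the grip bar; same after a half turn. Grey plug 56 mm wide, 16 high, two lugs along +x and -x (to 38 mm from the axis, 14 wide, lowest 7 mm); flange 90 mm wide at 16-22 mm; black bar 56 long, 18 thick, at 22-52 mm. Seated: flange on the collar, origin 94 mm above the grinder's.
- ramekin: White ramekin, 72 mm across, 45 mm high, on the table; bystander, origin under its centre.
- timer: Round kitchen timer, 74 mm across, 50 mm high, on the table; bystander, origin under its centre.
- pepper_mill: Wooden pepper mill with a crank, 152 mm high, on the table; bystander, origin under its centre.
Mind the look-alikes: they are no part of the job. Of the things like the grinder, leave any that is yellow; of the rest the larger one is meant.

How it is judged:
On the way, in this order (a step that is already met when the one before it is completed fails the run):
1. the brace is swung out into its end position (value of joint brace above 1.62 rad), for 0.2 s.
2. the lid sits in the mouth, flange on the collar, bar near the green marks (horizontal distance between lid and mouth below 0.006 m and z of lid in the frame of grinder between 0.089 and 0.098 m and angle between lid's own z axis and vertical below 0.08 rad and value of joint drive below 0.45 rad and angle between the x axis of lid and the x axis of grinder, either way round above 0.3 rad), for 0.1 s.
At the end, for the whole second after the job is handed in: Brace in its end position (joint above 1.62); lid seated (centred within 6 mm, origin 89 to 98 mm above the grinder's underside, tilt under 0.08 rad), bar within 0.17 rad of the orange marks, drive ring at 0.35 to 0.9 rad, lid still and gripped (over 2 N) (horizontal distance between lid and mouth below 0.006 m and z of lid in the frame of grinder between 0.089 and 0.098 m and angle between lid's own z axis and vertical below 0.08 rad and value of joint brace above 1.62 rad and angle between the x axis of lid and the x axis of grinder, either way round below 0.17 rad and value of joint drive between 0.35 and 0.9 rad and contact force between the fingers and lid above 2 N and angular speed of lid below 0.3 rad/s); the arm keeps its last pose, push and grip.
It fails at once if the lid is turned past the click into its lock (value of joint drive above 1.1 rad).
It fails at once if the white ramekin is pushed or tipped (distance of ramekin from where it was at the start of the episode above 0.03 m or angle between ramekin's own z axis and vertical above 0.3 rad).
It fails at once if the kitchen timer is pushed or tipped (distance of timer from where it was at the start of the episode above 0.03 m or angle between timer's own z axis and vertical above 0.3 rad).
It fails at once if the pepper mill is pushed or tipped (distance of pepper_mill from where it was at the start of the episode above 0.03 m or angle between pepper_mill's own z axis and vertical above 0.3 rad).
It also fails if it takes over 58 s, if anything falls off the work surface, if the arm or the gripper's body presses on something with over 40 N, if the wrist force passes 120 N, or if a joint passes its speed limit or range.

## Working session

There is one attempt and no reset: what is moved stays moved. The work goes in short steps, Python scripts to look and compute and a shell command to move; the robot and the scene stay as the last step left them, time stands still between calls to the robot, and variables do not carry over. Pictures are saved under pics/ and viewed, at most 10 in all, crops included, and the job is handed in when it is done.

```bash
ls; mkdir -p pics
cat > h.py <<'E'
import numpy as np, cv2
from rig import bot, eyes, job
from scipy.spatial.transform import Rotation as R
def cloud(c):
    z=c["range_z"]; h,w=z.shape
    u,v=np.meshgrid(np.arange(w),np.arange(h))
    p=np.stack([(u-c["cx"])/c["fx"]*z,-(v-c["cy"])/c["fy"]*z,-z],-1)
    P=p@R.from_quat(c["orientation"]).as_matrix().T+np.array(c["xyz"])
    P[z<=0]=np.nan
    return P
def save(c,n): cv2.imwrite(f"pics/{n}.png",c["image"][:,:,::-1])
E
python3 - <<'E'
from h import *
for n in ("scene","side"):
    c=eyes.capture(n); save(c,n+"0"); np.savez(n+"0.npz",**c); print(n,[c[k] for k in c if k not in("image","range_z")])
a=[cv2.imread(f"pics/{n}0.png") for n in("scene","side")]
s=bot.sense(); print(s)
E
```

```text
pics
scene [499.6086429621237, 499.6086429621237, 324.09052508972104, 195.4530206143202, array([-0.26753808,  0.39692934,  1.1213557 ]), array([-0.19412901,  0.30835496,  0.78976633, -0.49345749])]
side [458.11410101826084, 458.11410101826084, 326.7396209196693, 199.09139532911175, array([1.90518675, 0.03070099, 0.69444419]), array([0.38746658, 0.39181609, 0.60189086, 0.57799412])]
{'t': 0.1, 'joint_positions': array([-1.36327315e+00,  3.81107727e-01,  1.29812082e+00, -1.96016326e-05,
        1.46359882e+00, -2.15307239e-01]), 'dq': array([-0.00224918, -0.00159345, -0.00190824, -0.00104811,  0.00104923,
        0.00043853]), 'joint_torque': array([ 4.10803143e-03, -4.38654685e+01, -2.24909717e+01,  7.14274915e-02,
        3.41812964e-02, -6.77981438e-05]), 'eef_pos': array([ 0.22562794, -0.50132679,  0.23823237]), 'tool_rot': array([ 9.77734514e-01,  2.09844799e-01, -7.34106217e-06, -6.17391997e-04]), 'contact_force': array([-0.47898688, -0.52165593,  0.10086899]), 'ft_torque': array([-0.02021826,  0.0147919 , -0.00021317]), 'gripper_force': 0.0, 'opening': 0.9979923930736047}
```

View pics/scene0.png

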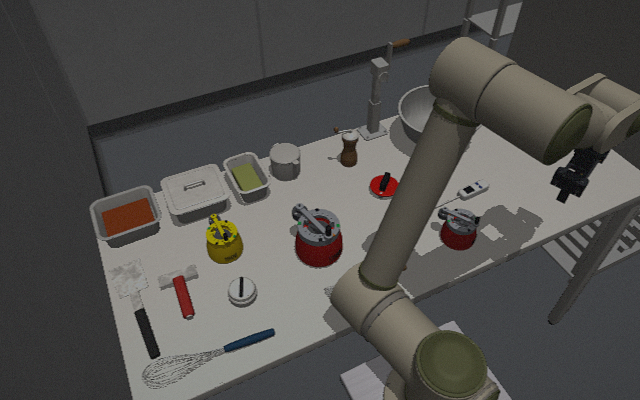

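View pics/side0.png

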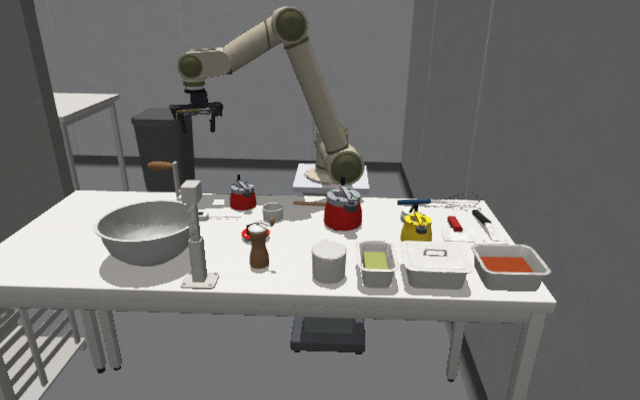

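The large red grinder is at (318,240) in the scene view and at (343,210) in the side view. The red lid is at (384,186) and (256,233), the pepper mill at (348,150) and the ramekin at side (272,212). Next I'll measure them.

Run:
```python
from h import *
def fit(P):
    A=np.c_[2*P[:,:2],np.ones(len(P))]; s=np.linalg.lstsq(A,(P[:,:2]**2).sum(1),rcond=None)[0]
    return s[:2],np.sqrt(s[2]+s[0]**2+s[1]**2)
for n,g,l in (("scene",(280,195,355,275),(362,168,405,205)),("side",(315,175,370,235),(235,215,275,245))):
    c=dict(np.load(n+"0.npz")); P=cloud(c); im=c["image"]; hsv=cv2.cvtColor(im,cv2.COLOR_RGB2HSV)
    def box(b):
        m=np.zeros(im.shape[:2],bool); m[b[1]:b[3],b[0]:b[2]]=1; return m&np.isfinite(P[...,2])
    m=box(g)
    col=m&(abs(P[...,2]-.110)<.003); q=P[col]; print(n,"collar n",len(q),"mid",(q.min(0)+q.max(0))/2,"ext",np.ptp(q,0))
    hull=cv2.convexHull(q[:,:2].astype(np.float32)); print(" minCircle",cv2.minEnclosingCircle(hull))
    kn=m&(P[...,2]>.135)&(P[...,2]<.16); q=P[kn]; print(" knob",len(q),np.median(q,0),(q.min(0)+q.max(0))/2,q[:,2].max())
    bz=m&(P[...,2]>.119)&(P[...,2]<.13); q=P[bz]; print(" brace",len(q),q.min(0),q.max(0))
    if len(q)>5: print(cv2.fitLine(q[:,:2].astype(np.float32),cv2.DIST_HUBER,0,.01,.01).ravel())
    H,S,V=[hsv[...,i].astype(int) for i in range(3)]
    for nm,mk in (("green",(H>45)&(H<85)&(S>100)),("orange",(H>8)&(H<22)&(S>130))):
        mk=mk&col
        k,lab,st,ce=cv2.connectedComponentsWithStats(mk.astype(np.uint8))
        for i in range(1,k): print(" ",nm,st[i,4],P[lab==i].mean(0).round(4))
    m=box(l)
    fl=m&(abs(P[...,2]-.022)<.004)&(S>120); q=P[fl]; print(" lid flange",len(q),(q.min(0)+q.max(0))/2,np.ptp(q,0)); print(cv2.minEnclosingCircle(cv2.convexHull(q[:,:2].astype(np.float32))))
    br=m&(P[...,2]>.044)&(P[...,2]<.056); q=P[br]; print(" bar",len(q),np.median(q,0),(q.min(0)+q.max(0))/2, q[:,2].max())
    if len(q)>4: print(cv2.minAreaRect(q[:,:2].astype(np.float32)))
    # objects: clusters
    if 1:
        mk=(P[...,2]>.015)&(P[...,2]<.2)&(P[...,0]>.1)&(P[...,0]<.95)&(abs(P[...,1])<.6)
        k,lab,st,ce=cv2.connectedComponentsWithStats(mk.astype(np.uint8))
        for i in range(1,k):
            if st[i,4]>60:
                q=P[lab==i]; print("  obj",ce[i].round(),q.min(0).round(3),q.max(0).round(3))
    for k in (1,): cv2.imwrite(f"pics/crop_{n}.png",cv2.resize(im[170:280,230:430,::-1],None,fx=4,fy=4,interpolation=cv2.INTER_CUBIC))
```

```text
scene collar n 566 mid [0.50137765 0.04878096 0.11000081] ext [0.14379678 0.10985416 0.0059211 ]
 minCircle ((0.5017348527908325, 0.05915879085659981), 0.07402107864618301)
 knob 49 [0.43417684 0.04587519 0.14943153] [0.43613991 0.0451243  0.14568496] 0.1560253028951094
 brace 244 [0.42519419 0.03369003 0.11905168] [0.56654913 0.08271519 0.12994476]
[0.97963536 0.20078489 0.530099   0.06714421]
  green 6 [0.5139 0.092  0.1088]
  green 6 [0.4634 0.0038 0.11  ]
  orange 3 [0.4377 0.029  0.1113]
 lid flange 304 [ 0.60534082 -0.22918842  0.02194102] [0.09025059 0.08822282 0.00783969]
((0.6052367091178894, -0.2300012856721878), 0.04575616121292114)
 bar 93 [ 0.6023277  -0.22787734  0.0505687 ] [ 0.60452671 -0.22899085  0.04963097] 0.05524008963206417
((0.6057308912277222, -0.2303004413843155), (0.01901612989604473, 0.057642631232738495), 41.318790435791016)
  obj [374. 109.] [ 0.842 -0.356  0.015] [ 0.883 -0.317  0.198]
  obj [415. 110.] [ 0.668 -0.576  0.015] [ 0.881 -0.369  0.129]
  obj [349. 145.] [ 0.734 -0.217  0.015] [ 0.792 -0.143  0.153]
  obj [285. 160.] [ 0.749 -0.039  0.015] [0
[... 1555 characters left out ...]
7225506752729416), 44.899986267089844)
  obj [343. 187.] [ 0.1   -0.042  0.015] [0.586 0.124 0.2  ]
  obj [242. 194.] [ 0.313 -0.362  0.015] [ 0.424 -0.274  0.111]
  obj [161. 237.] [ 0.471 -0.6    0.015] [ 0.888 -0.318  0.2  ]
  obj [418. 201.] [0.307 0.258 0.015] [0.332 0.402 0.025]
  obj [261. 233.] [ 0.42  -0.274  0.015] [ 0.802 -0.142  0.152]
  obj [430. 253.] [0.418 0.21  0.015] [0.893 0.388 0.113]
  obj [484. 220.] [0.381 0.517 0.015] [0.553 0.547 0.032]
  obj [455. 225.] [0.444 0.374 0.015] [0.56  0.473 0.032]
  obj [328. 260.] [ 0.755 -0.038  0.015] [0.874 0.057 0.088]
  obj [376. 261.] [0.72  0.085 0.015] [0.897 0.194 0.068]
  obj [509. 265.] [0.723 0.41  0.015] [0.893 0.588 0.068]
```

View pics/crop_scene.png

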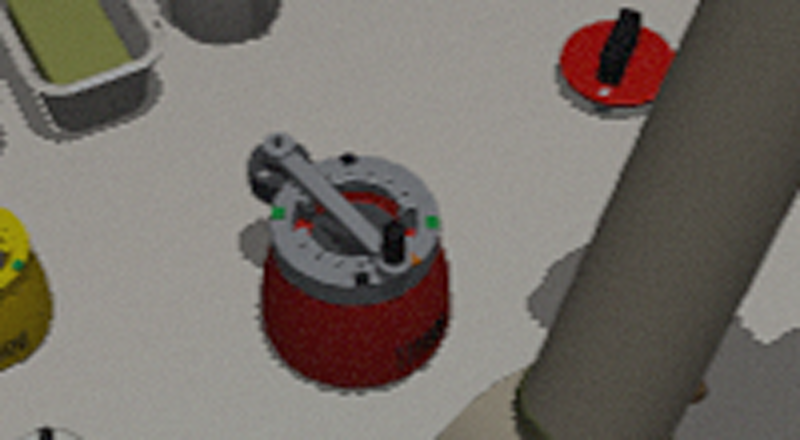

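View pics/crop_side.png

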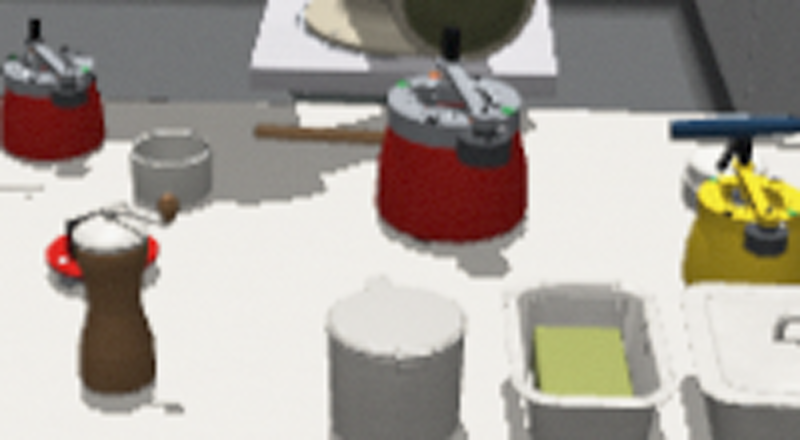

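The timer is the round white thing with the black pointer, at about (0.44, 0.29). Grinder: mouth near (0.489, 0.048), yaw about 20°. First I'll move over the grinder, partly turned, and refine with the wrist camera.

```bash
cat >> h.py <<'E'
def ax():
    m=R.from_quat(bot.sense()["tool_rot"]).as_matrix(); return np.degrees(np.arctan2(m[1,0],m[0,0]))
def go(*wps):  # (x,y,z,ax deg) -> rows relative to the measured pose
    s=bot.sense(); r=R.from_quat(s["tool_rot"])
    print("now",s["t"],s["eef_pos"].round(4),"ax",round(ax(),2))
    for x,y,z,a in wps:
        a=np.radians(a); g=R.from_matrix([[np.cos(a),np.sin(a),0],[np.sin(a),-np.cos(a),0],[0,0,-1]])
        print((r.inv().apply(np.array([x,y,z])-s["eef_pos"])/.5).round(4).tolist(),((r.inv()*g).as_rotvec()/(2*np.pi)).round(4).tolist())
E
python3 -c "
from h import *
go((.43,-.03,.24,108),(.43,-.03,.25,103))"
```

```text
now 0.1 [ 0.2256 -0.5013  0.2382] ax 24.23
[0.7596, -0.6919, -0.0025] [-0.0001, -0.0002, -0.2327]
[0.7596, -0.6919, -0.0225] [-0.0001, -0.0002, -0.2188]
```

```bash
R='{"offset":[0.76,-0.692,-0.022],"rotation":[0,0,-0.22]}'; python3 -m creep '[{"offset":[0.76,-0.692,-0.022],"rotation":[0,0,-0.22]},{"offset":[0.76,-0.692,-0.022],"rotation":[0,0,-0.22]},{"offset":[0.76,-0.692,-0.022],"rotation":[0,0,-0.22]},{"offset":[0.76,-0.692,-0.022],"rotation":[0,0,-0.22]},{"offset":[0.76,-0.692,-0.022],"rotation":[0,0,-0.22]},{"offset":[0.76,-0.692,-0.022],"rotation":[0,0,-0.22]},{"offset":[0.76,-0.692,-0.022],"rotation":[0,0,-0.22]},{"offset":[0.76,-0.692,-0.022],"rotation":[0,0,-0.22]},{"offset":[0.76,-0.692,-0.022],"rotation":[0,0,-0.22]},{"offset":[0.76,-0.692,-0.022],"rotation":[0,0,-0.22]}]' 0.6
python3 - <<'E'
from h import *
c=eyes.capture("wrist"); save(c,"w1"); np.savez("w1.npz",**c); print(c["xyz"],c["orientation"])
go((.43,0.04,.25,193))
E
```

```text
t: 1.1
eef_pos: [0.4249, -0.0409, 0.2495]
tool_rot: [0.618, 0.786, -0.0, -0.0]
contact_force: [0.9, -0.8, 0.4]
opening: 0.402
gripper_force: 0.0
[0.40619504 0.03396676 0.39491168] [-0.14861782 -0.01778533  0.11785788  0.98168526]
now 1.15 [ 0.4264 -0.0348  0.2496] ax 103.99
[0.1435, 0.0432, -0.0004] [0.0005, -0.0001, -0.2473]
```

View pics/w1.png

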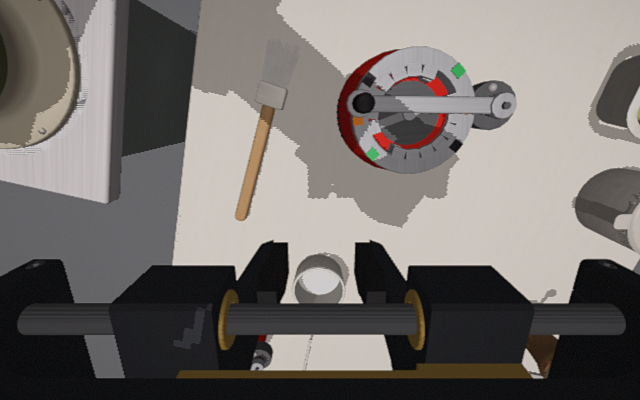

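This view shows it all: knob at (363,103), pivot (504,104), greens (458,70) and (374,154), orange (358,121), blacks (369,79) and (456,145). I'll cast rays onto the known heights.

Run:
```python
from h import *
c=dict(np.load("w1.npz")); im=c["image"]; P=cloud(c); M=R.from_quat(c["orientation"]).as_matrix()
def ray(u,v,z):
    d=M@np.array([(u-c["cx"])/c["fx"],-(v-c["cy"])/c["fy"],-1]); o=c["xyz"]; return o+d*(z-o[2])/d[2]
hsv=cv2.cvtColor(im,cv2.COLOR_RGB2HSV); H,S,V=[hsv[...,i].astype(int) for i in range(3)]
roi=np.zeros(H.shape,bool); roi[40:175,335:525]=1
col=roi&(abs(P[...,2]-.11)<.004)
def blobs(m,z,nm,mn=15):
    k,l,st,ce=cv2.connectedComponentsWithStats(m.astype(np.uint8)); r=[]
    for i in range(1,k):
        if st[i,4]>=mn: p=ray(*ce[i],z); r.append(p[:2]); print(nm,st[i,4],ce[i].round(1),p.round(4),"depthz",np.nanmedian(P[l==i][:,2]).round(4))
    return r
g=blobs(roi&(H>45)&(H<85)&(S>100),.11,"green"); o=blobs(col&(H>8)&(H<22)&(S>130),.11,"orange"); b=blobs(col&(V<60),.11,"black")
d=g[1]-g[0]; print("mid",(g[0]+g[1])/2,"ang",np.degrees(np.arctan2(d[1],d[0])),np.linalg.norm(d))
for b1 in b:
    for b2 in b: 
        e=b2-b1
        if e[0]>.02: print("blk",np.degrees(np.arctan2(e[1],e[0])),np.linalg.norm(e),(b1+b2)/2)
k=roi&(P[...,2]>.148)&(P[...,2]<.16); blobs(k,.154,"knob")
ct=cv2.findContours(col.astype(np.uint8),cv2.RETR_EXTERNAL,cv2.CHAIN_APPROX_NONE)[0]
q=P[col]; print("collar ", (q[:,:2].min(0)+q[:,:2].max(0))/2,np.ptp(q,0),cv2.minEnclosingCircle(q[:,:2].astype(np.float32)))
br=roi&(abs(P[...,2]-.124)<.003); q=P[br]; print("bar line",cv2.fitLine(q[:,:2].astype(np.float32),cv2.DIST_HUBER,0,.01,.01).ravel(), np.median(q[:,2]))
print("pivot px",ray(504.5,104.5,.128))
k=P[...,2]; w=(k>.04)&(k<.05)&(np.indices(k.shape)[0]>240); print("ramekin rim",np.nanmean(P[w],0),w.sum())
```

```text
green 116 [457.9  70.1] [0.5145 0.093  0.11  ] depthz 0.1105
green 90 [372.  153.9] [0.4626 0.0053 0.11  ] depthz 0.1103
orange 79 [357.1 120.6] [0.4407 0.0312 0.11  ] depthz 0.1103
black 107 [368.3  79.6] [0.4408 0.0672 0.11  ] depthz 0.1104
black 90 [455.3 145.3] [0.536  0.0315 0.11  ] depthz 0.1103
mid [0.48856643 0.04916312] ang -120.65188437577908 0.10189412876231926
blk -20.563831821427986 0.10163469916276051 [0.48839702 0.04932615]
knob 348 [364.8 102.4] [0.4374 0.0459 0.154 ] depthz 0.153
collar  [0.50606954 0.04958386] [0.14380601 0.11114147 0.00710906] ((0.5051884055137634, 0.058147963136434555), 0.07409818470478058)
bar line [0.9745897  0.22399755 0.5020334  0.06064853] 0.12346509053454607
pivot px [0.55568873 0.07345723 0.128     ]
ramekin rim [ 0.45707461 -0.17851677  0.04313714] 312
```

Yaw is 20.05°, mouth centre (0.4885, 0.0492), pivot (0.556, 0.074), knob (0.438, 0.046). The knob sits 0.121 m from the pivot, which matches the given 0.122. The brace is at about 0.12 rad, and caging the knob with the tool yaw equal to the brace's radial angle works.

```bash
python3 -m creep '[{"offset":[0.158,0.028,0],"rotation":[0,0,-0.247]},{"offset":[0.158,0.028,0],"rotation":[0,0,-0.247]},{"offset":[0.158,0.028,0],"rotation":[0,0,-0.247]},{"offset":[0.158,0.028,0],"rotation":[0,0,-0.247]},{"offset":[0.158,0.028,0],"rotation":[0,0,-0.247]},{"offset":[0.158,0.028,0],"rotation":[0,0,-0.247]},{"offset":[0.158,0.028,0],"rotation":[0,0,-0.247]},{"offset":[0.158,0.028,0],"rotation":[0,0,-0.247]},{"offset":[0.158,0.028,0],"rotation":[0,0,-0.247]},{"offset":[0.158,0.028,0],"rotation":[0,0,-0.247]}]' 0.68
python3 - <<'E'
from h import *
go((.4375,0.046,.129,193.2))
E
```

```text
t: 2.15
eef_pos: [0.4197, 0.0371, 0.2492]
tool_rot: [-0.085, 0.996, 0.0, -0.0]
contact_force: [-0.1, -0.3, -0.4]
opening: 0.323
gripper_force: 0.0
now 2.15 [0.4197 0.0371 0.2492] ax -170.29
[-0.0382, 0.0115, 0.2404] [0.0, -0.0001, -0.0097]
```

```bash
python3 -m creep '[{"offset":[0,0,0.03],"rotation":[0,0,0]},{"offset":[0,0,0.06],"rotation":[0,0,0]},{"offset":[0,0,0.06],"rotation":[0,0,0]},{"offset":[0,0,0.06],"rotation":[0,0,0]}]'
python3 - <<'E'
from h import *
go((.4375,0.046,.129,193.2))
E
```

```text
t: 2.55
eef_pos: [0.4199, 0.0371, 0.2197]
tool_rot: [-0.082, 0.997, 0.0, -0.0]
contact_force: [0.0, 0.4, 0.2]
opening: 0.325
gripper_force: 0.0
now 2.55 [0.4199 0.0371 0.2197] ax -170.64
[-0.0376, 0.0119, 0.1813] [0.0, -0.0001, -0.0107]
```

```bash
python3 -m creep '[{"offset":[-0.0375,0.012,0],"rotation":[0,0,-0.0107]},{"offset":[-0.0375,0.012,0.04],"rotation":[0,0,-0.0107]},{"offset":[-0.0375,0.012,0.1],"rotation":[0,0,-0.0107]},{"offset":[-0.0375,0.012,0.15],"rotation":[0,0,-0.0107]},{"offset":[-0.0375,0.012,0.181],"rotation":[0,0,-0.0107]},{"offset":[-0.0375,0.012,0.181],"rotation":[0,0,-0.0107]},{"offset":[-0.0375,0.012,0.181],"rotation":[0,0,-0.0107]}]'
python3 - <<'E'
from h import *
p=np.array([.5562,.0738])
w=[]
for f in (185,177,169,161,153,145,137,129,121,113,104,97):
    q=p+.1215*np.array([np.cos(np.radians(f)),np.sin(np.radians(f))]); w.append((*q,.129,f))
go(*w)
E
```

```text
t: 3.25
eef_pos: [0.438, 0.046, 0.1299]
tool_rot: [-0.115, 0.993, -0.0, 0.001]
contact_force: [-0.4, -0.7, 0.3]
opening: 0.317
gripper_force: 0.0
now 3.25 [0.438  0.046  0.1299] ax -166.78
[-0.0023, 0.0348, 0.0017] [-0.0001, 0.0002, 0.0228]
[-0.0095, 0.068, 0.0017] [-0.0, 0.0002, 0.0451]
[-0.0212, 0.0998, 0.0017] [-0.0, 0.0002, 0.0673]
[-0.0372, 0.1296, 0.0017] [-0.0, 0.0002, 0.0895]
[-0.0572, 0.157, 0.0017] [-0.0, 0.0002, 0.1117]
[-0.0809, 0.1813, 0.0017] [0.0, 0.0002, 0.1339]
[-0.1077, 0.2021, 0.0017] [0.0, 0.0002, 0.1562]
[-0.1371, 0.2189, 0.0018] [0.0, 0.0002, 0.1784]
[-0.1686, 0.2315, 0.0018] [0.0, 0.0002, 0.2006]
[-0.2015, 0.2396, 0.0018] [0.0001, 0.0002, 0.2228]
[-0.2395, 0.2431, 0.0019] [0.0001, 0.0002, 0.2478]
[-0.2691, 0.2417, 0.0019] [0.0001, 0.0002, 0.2673]
```

```bash
python3 -m creep '[{"offset":[-0.002,0.035,0],"rotation":[0,0,0.0228]},{"offset":[-0.0095,0.068,0],"rotation":[0,0,0.045]},{"offset":[-0.021,0.1,0],"rotation":[0,0,0.067]},{"offset":[-0.037,0.13,0],"rotation":[0,0,0.09]},{"offset":[-0.057,0.157,0],"rotation":[0,0,0.112]},{"offset":[-0.081,0.181,0],"rotation":[0,0,0.134]},{"offset":[-0.108,0.202,0],"rotation":[0,0,0.156]},{"offset":[-0.137,0.219,0],"rotation":[0,0,0.178]},{"offset":[-0.137,0.219,0],"rotation":[0,0,0.178]}]'
python3 - <<'E'
from h import *
p=np.array([.5562,.0738])
w=[]
for f in (121,113,105,98,95):
    q=p+.1215*np.array([np.cos(np.radians(f)),np.sin(np.radians(f))]); w.append((*q,.129,f))
go(*w)
E
```

```text
t: 4.15
eef_pos: [0.4806, 0.1693, 0.1303]
tool_rot: [0.429, 0.903, 0.001, 0.001]
contact_force: [0.7, -0.2, -0.7]
opening: 0.318
gripper_force: 0.0
now 4.15 [0.4806 0.1693 0.1303] ax 129.14
[-0.003, 0.0312, 0.0026] [0.0005, 0.0002, 0.0226]
[-0.0101, 0.0643, 0.0027] [0.0005, 0.0002, 0.0448]
[-0.0218, 0.0962, 0.0029] [0.0005, 0.0002, 0.067]
[-0.0356, 0.1224, 0.003] [0.0005, 0.0001, 0.0865]
[-0.0424, 0.1332, 0.003] [0.0005, 0.0001, 0.0948]
```

```bash
python3 -m creep '[{"offset":[-0.003,0.031,0],"rotation":[0,0,0.0226]},{"offset":[-0.01,0.064,0],"rotation":[0,0,0.045]},{"offset":[-0.022,0.096,0],"rotation":[0,0,0.067]},{"offset":[-0.037,0.125,0],"rotation":[0,0,0.088]},{"offset":[-0.039,0.128,0],"rotation":[0,0,0.091]},{"offset":[-0.039,0.128,0],"rotation":[0,0,0.091]},{"offset":[-0.039,0.128,0],"rotation":[0,0,0.091]},{"offset":[-0.039,0.128,-0.04],"rotation":[0,0,0.091]},{"offset":[-0.039,0.128,-0.12],"rotation":[0,0,0.091]},{"offset":[-0.039,0.128,-0.22],"rotation":[0,0,0.091]}]'
python3 - <<'E'
from h import *
c=eyes.capture("scene"); P=cloud(c)
roi=(P[...,0]>.4)&(P[...,0]<.65)&(P[...,1]>0)&(P[...,1]<.225)
k=roi&(P[...,2]>.14)&(P[...,2]<.157); q=P[k]; print("knob",len(q),np.median(q,0))
q=P[roi&(abs(P[...,2]-.1235)<.0035)]; v=cv2.fitLine(q[:,:2].astype(np.float32),cv2.DIST_HUBER,0,.01,.01).ravel(); print(v,np.degrees(np.arctan2(v[1],v[0])))
d=np.median(P[k],0)[:2]-[.5562,.0738]; print("theta",np.radians(200.05-np.degrees(np.arctan2(d[1],d[0]))))
go((.5,-.1,.25,108),(.605,-.2297,.12,131.3))
E
```

```text
t: 5.15
eef_pos: [0.5396, 0.1932, 0.2391]
tool_rot: [0.666, 0.746, -0.002, -0.001]
contact_force: [1.1, 0.2, -1.1]
opening: 0.323
gripper_force: 0.0
knob 0 [nan nan nan]
  return _methods._mean(a, axis=axis, dtype=dtype,
  ret = um.true_divide(
Traceback (most recent call last):
cv2.error: OpenCV(4.12.0) /io/opencv/modules/imgproc/src/linefit.cpp:50: error: (-215:Assertion failed) count > 0 in function 'fitLine2D_wods'
```

```bash
python3 -c "
from h import *
go((.605,-.2297,.24,131.3))"
```

```text
now 5.2 [0.5422 0.1938 0.2489] ax 96.56
[-0.8558, 0.0278, 0.0179] [0.0018, 0.0005, -0.0965]
```

```bash
python3 -m creep '[{"offset":[-0.856,0.028,0],"rotation":[0.0018,0.0005,-0.0965]},{"offset":[-0.856,0.028,0],"rotation":[0.0018,0.0005,-0.0965]},{"offset":[-0.856,0.028,0],"rotation":[0.0018,0.0005,-0.0965]},{"offset":[-0.856,0.028,0],"rotation":[0.0018,0.0005,-0.0965]},{"offset":[-0.856,0.028,0],"rotation":[0.0018,0.0005,-0.0965]},{"offset":[-0.856,0.028,0],"rotation":[0.0018,0.0005,-0.0965]},{"offset":[-0.856,0.028,0],"rotation":[0.0018,0.0005,-0.0965]},{"offset":[-0.856,0.028,0],"rotation":[0.0018,0.0005,-0.0965]},{"offset":[-0.856,0.028,0],"rotation":[0.0018,0.0005,-0.0965]},{"offset":[-0.856,0.028,0],"rotation":[0.0018,0.0005,-0.0965]}]' 0.2
python3 - <<'E'
from h import *
c=eyes.capture("side"); P=cloud(c)
roi=(P[...,0]>.4)&(P[...,0]<.65)&(P[...,1]>-.02)&(P[...,1]<.225)
k=roi&(P[...,2]>.14)&(P[...,2]<.157); q=P[k]; print("knob",len(q))
if len(q):
    d=np.median(q,0)[:2]-[.5562,.0738]; print(np.median(q,0),np.linalg.norm(d),"theta",np.radians(200.05-np.degrees(np.arctan2(d[1],d[0]))))
c=eyes.capture("wrist"); save(c,"w2"); np.savez("w2.npz",**c)
P=cloud(c);hsv=cv2.cvtColor(c["image"],cv2.COLOR_RGB2HSV)
near=(np.hypot(P[...,0]-.605,P[...,1]+.23)<.06)
fl=near&(abs(P[...,2]-.022)<.004)&(hsv[...,1]>120); print("flange",fl.sum())
if fl.sum(): print(cv2.minEnclosingCircle(P[fl][:,:2].astype(np.float32)))
b=near&(abs(P[...,2]-.052)<.004)
if b.sum(): print(b.sum(),cv2.minAreaRect(P[b][:,:2].astype(np.float32)),np.median(P[b],0))
go((.605,-.2297,.03,131.3))
E
```

```text
t: 6.2
eef_pos: [0.6017, -0.2352, 0.2379]
tool_rot: [0.415, 0.91, -0.004, -0.005]
contact_force: [0.3, 0.8, -0.1]
opening: 0.803
gripper_force: 0.0
knob 22
[0.5454159  0.19076714 0.14738644] 0.11746322497586152 theta 1.8287970567306726
flange 3151
((0.6069721579551697, -0.22920769453048706), 0.04455471411347389)
737 ((0.6066876649856567, -0.22852790355682373), (0.017197847366333008, 0.054883185774087906), 41.803070068359375) [ 0.60590094 -0.22755149  0.05114099]
now 6.3 [ 0.6019 -0.2307  0.2386] ax 131.14
[-0.0056, 0.01, 0.417] [-0.0015, -0.0011, -0.0004]
```

View pics/w2.png

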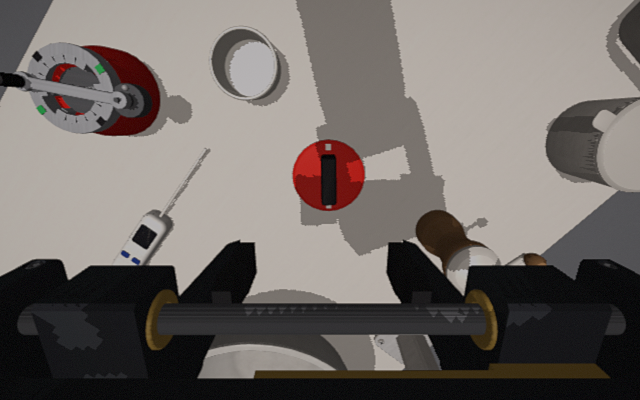

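The wrist view shows the lid centred at (329,175) with clear space for both fingers. The grinder at top left is the small look-alike. The side view puts the brace at about 1.8 rad, so it is in its end position. Lid: (0.6066, -0.2288), bar at 131.7°.

```bash
python3 -c "
from h import *
go((.6066,-.2288,.06,131.7),(.6066,-.2288,.027,131.7))"
```

```text
now 6.3 [ 0.6019 -0.2307  0.2386] ax 131.14
[-0.0059, 0.013, 0.357] [-0.0015, -0.0011, -0.0015]
[-0.0064, 0.0137, 0.423] [-0.0015, -0.0011, -0.0015]
```

```bash
python3 -m creep '[{"offset":[-0.006,0.013,0.08],"rotation":[-0.0015,-0.0011,-0.0015]},{"offset":[-0.006,0.013,0.17],"rotation":[-0.0015,-0.0011,-0.0015]},{"offset":[-0.006,0.013,0.25],"rotation":[-0.0015,-0.0011,-0.0015]},{"offset":[-0.006,0.013,0.32],"rotation":[-0.0015,-0.0011,-0.0015]},{"offset":[-0.006,0.013,0.34],"rotation":[-0.0015,-0.0011,-0.0015]},{"offset":[-0.006,0.013,0.34],"rotation":[-0.0015,-0.0011,-0.0015]},{"offset":[-0.006,0.013,0.34],"rotation":[-0.0015,-0.0011,-0.0015]}]'
python3 -c "
from h import *
go((.6066,-.2288,.027,131.7));print(bot.sense()['tool_rot'])"
```

```text
t: 7.0
eef_pos: [0.6083, -0.2283, 0.071]
tool_rot: [0.409, 0.913, -0.0, 0.002]
contact_force: [-0.4, -0.1, 0.3]
opening: 0.799
gripper_force: 0.0
now 7.0 [ 0.6083 -0.2283  0.071 ] ax 131.73
[0.0017, -0.0033, 0.088] [0.0001, 0.0006, 0.0001]
[ 4.08896541e-01  9.12579008e-01 -3.87072625e-04  1.73839846e-03]
```

```bash
python3 -m creep '[{"offset":[0.0017,-0.0033,0.04],"rotation":[0,0.0006,0]},{"offset":[0.0017,-0.0033,0.075],"rotation":[0,0.0006,0]},{"offset":[0.0017,-0.0033,0.088],"rotation":[0,0.0006,0]},{"offset":[0.0017,-0.0033,0.088],"rotation":[0,0.0006,0]},{"offset":[0.0017,-0.0033,0.088],"rotation":[0,0.0006,0]}]'
python3 -m creep '[{"offset":[0,0,0],"rotation":[0,0,0]},{"offset":[0,0,0],"rotation":[0,0,0]},{"offset":[0,0,0],"rotation":[0,0,0]},{"offset":[0,0,0],"rotation":[0,0,0]},{"offset":[0,0,0],"rotation":[0,0,0]},{"offset":[0,0,0],"rotation":[0,0,0]},{"offset":[0,0,0],"rotation":[0,0,0]},{"offset":[0,0,0],"rotation":[0,0,0]}]' 1 40
```

```text
t: 7.5
eef_pos: [0.6063, -0.2292, 0.0265]
tool_rot: [0.409, 0.912, 0.0, -0.0]
contact_force: [0.0, -0.0, 0.5]
opening: 0.799
gripper_force: 0.0
t: 8.3
eef_pos: [0.6057, -0.2289, 0.0249]
tool_rot: [0.409, 0.912, 0.001, -0.001]
contact_force: [0.1, -0.0, 1.2]
opening: 0.201
gripper_force: 40.0
```

```bash
python3 -m creep '[{"offset":[0,0,-0.05],"rotation":[0,0,0]},{"offset":[0,0,-0.13],"rotation":[0,0,0]},{"offset":[0,0,-0.22],"rotation":[0,0,0]},{"offset":[0,0,-0.31],"rotation":[0,0,0]},{"offset":[0,0,-0.39],"rotation":[0,0,0]},{"offset":[0,0,-0.43],"rotation":[0,0,0]},{"offset":[0,0,-0.43],"rotation":[0,0,0]},{"offset":[0,0,-0.43],"rotation":[0,0,0]}]'
python3 - <<'E'
from h import *
go((.4885,.0492,.24,60.05))
c=eyes.capture("wrist"); save(c,"w3"); P=cloud(c); hsv=cv2.cvtColor(c["image"],cv2.COLOR_RGB2HSV)
s=bot.sense(); L=R.from_quat(s["tool_rot"]).inv().apply((P-s["eef_pos"]).reshape(-1,3)).reshape(P.shape)
m=(np.abs(L[...,2]-.003)<.006)&(np.hypot(L[...,0],L[...,1])<.06)&((hsv[...,0]<8)|(hsv[...,0]>172))&(hsv[...,1]>110)
q=L[m]; print(m.sum(),q.min(0),q.max(0))
hull=cv2.convexHull(q[:,:2].astype(np.float32))[:,0]
from scipy.optimize import least_squares
f=least_squares(lambda p:np.hypot(*(hull-p).T)-.045,[0,0],loss="soft_l1",f_scale=.001); print(f.x,np.abs(f.fun).mean(),len(hull))
E
```

```text
t: 9.1
eef_pos: [0.6058, -0.2292, 0.2384]
tool_rot: [0.409, 0.912, 0.001, -0.002]
contact_force: [-0.2, 0.9, -3.0]
opening: 0.2
gripper_force: 40.0
now 9.1 [ 0.6058 -0.2292  0.2384] ax 131.66
[0.5719, 0.1949, -0.0004] [-0.0006, -0.0006, 0.1989]
8009 [-0.02991792 -0.04445251 -0.00274103] [0.04371608 0.04385148 0.00697484]
[-1.47646123e-03 -8.20605731e-05] 0.0015315796888816686 49
```

View pics/w3.png

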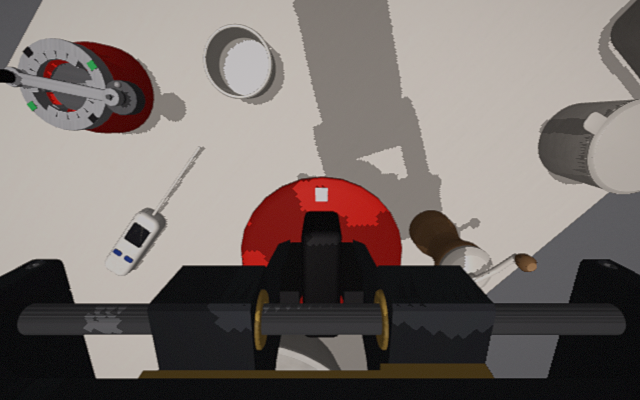

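The lid is held squarely: the flange is at (322,245) and the bar sits between the pads, about 1.2 mm off along tool -x. Now I'll carry it to the mouth.

```bash
python3 -m creep '[{"offset":[0.06,0.02,0],"rotation":[0,0,0.02]},{"offset":[0.13,0.045,0],"rotation":[0,0,0.042]},{"offset":[0.2,0.07,0],"rotation":[0,0,0.065]},{"offset":[0.28,0.096,0],"rotation":[0,0,0.088]},{"offset":[0.36,0.123,0],"rotation":[0,0,0.111]},{"offset":[0.43,0.147,0],"rotation":[0,0,0.134]},{"offset":[0.5,0.17,0],"rotation":[0,0,0.157]},{"offset":[0.55,0.188,0],"rotation":[-0.0006,-0.0006,0.18]},{"offset":[0.572,0.195,0],"rotation":[-0.0006,-0.0006,0.199]},{"offset":[0.572,0.195,0],"rotation":[-0.0006,-0.0006,0.199]}]'
python3 -m creep '[{"offset":[0,0,0],"rotation":[0,0,0]},{"offset":[0,0,0],"rotation":[0,0,0]},{"offset":[0,0,0],"rotation":[0,0,0]}]'
python3 - <<'E'
from h import *
go((.4891,.0502,.15,60.05),(.4891,.0502,.119,60.05))
c=eyes.capture("side"); P=cloud(c)
roi=(P[...,0]>.4)&(P[...,0]<.65)&(P[...,1]>.12)&(P[...,1]<.225)
q=P[roi&(P[...,2]>.14)&(P[...,2]<.157)]; print("knob",len(q),np.median(q,0))
E
```

```text
t: 10.15
eef_pos: [0.4877, 0.0504, 0.2394]
tool_rot: [0.866, 0.501, -0.001, -0.0]
contact_force: [0.2, -0.4, -2.1]
opening: 0.204
gripper_force: 40.0
t: 10.45
eef_pos: [0.4891, 0.0484, 0.2404]
tool_rot: [0.866, 0.5, 0.0, 0.001]
contact_force: [0.5, -0.6, -2.1]
opening: 0.197
gripper_force: 40.0
now 10.45 [0.4891 0.0484 0.2404] ax 60.04
[0.0032, -0.0021, 0.1807] [0.0002, 0.0001, -0.0]
[0.0032, -0.0021, 0.2427] [0.0002, 0.0001, -0.0]
knob 21 [0.54458591 0.19101136 0.14735665]
```

```bash
python3 -m creep '[{"offset":[0.003,-0.002,0.03],"rotation":[0,0,0]},{"offset":[0.003,-0.002,0.08],"rotation":[0,0,0]},{"offset":[0.003,-0.002,0.13],"rotation":[0,0,0]},{"offset":[0.003,-0.002,0.17],"rotation":[0,0,0]},{"offset":[0.003,-0.002,0.185],"rotation":[0,0,0]},{"offset":[0.003,-0.002,0.185],"rotation":[0,0,0]},{"offset":[0.003,-0.002,0.185],"rotation":[0,0,0]},{"offset":[0.003,-0.002,0.185],"rotation":[0,0,0]}]'
python3 - <<'E'
from h import *
for i in range(3): 
    go((.4891,.0502,.119,60.05)); c=eyes.capture("wrist")
save(c,"w4")
P=cloud(c); hsv=cv2.cvtColor(c["image"],cv2.COLOR_RGB2HSV); H,S,V=[hsv[...,i].astype(int) for i in range(3)]
for nm,mk in (("green",(H>45)&(H<85)&(S>100)),("orange",(H>8)&(H<22)&(S>130)),("black",V<60)):
    mk=mk&(abs(P[...,2]-.11)<.004)
    k,lab,st,ce=cv2.connectedComponentsWithStats(mk.astype(np.uint8))
    for i in range(1,k):
        if st[i,4]>15: print(nm,st[i,4],ce[i],P[lab==i].mean(0).round(4))
E
```

```text
t: 11.3
eef_pos: [0.4894, 0.0507, 0.1493]
tool_rot: [0.866, 0.5, 0.001, 0.001]
contact_force: [-0.7, -0.5, -2.3]
opening: 0.196
gripper_force: 40.0
now 11.3 [0.4894 0.0507 0.1493] ax 60.03
[-0.0012, -0.0003, 0.0605] [0.0006, -0.0001, -0.0001]
now 11.35 [0.4893 0.0507 0.1492] ax 60.03
[-0.0012, -0.0001, 0.0603] [0.0006, -0.0001, -0.0001]
now 11.4 [0.4892 0.0507 0.149 ] ax 60.02
[-0.0011, 0.0001, 0.06] [0.0005, -0.0001, -0.0001]
green 238 [323.56302521 154.95378151] [0.5147 0.0931 0.1105]
orange 227 [375.84581498 174.55066079] [0.5369 0.0663 0.1104]
black 40 [407.5  115.05] [0.5699 0.0883 0.1071]
black 20 [364.7  150.15] [0.5381 0.0825 0.1068]
black 137 [399.83941606 219.41605839] [0.5369 0.0318 0.1104]
```

View pics/w4.png

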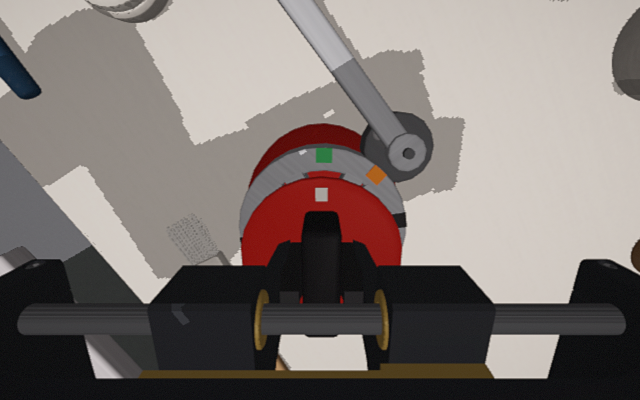

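The lid's white mark at (322,194) lines up with the green mark at (323,155), and the brace is clear. Now lowering.

```bash
python3 -m creep '[{"offset":[0,0.001,0.015],"rotation":[0,0,0]},{"offset":[0,0.001,0.03],"rotation":[0,0,0]},{"offset":[0,0.001,0.04],"rotation":[0,0,0]},{"offset":[0,0.001,0.05],"rotation":[0,0,0]},{"offset":[0,0.001,0.055],"rotation":[0,0,0]},{"offset":[0,0.001,0.06],"rotation":[0,0,0]},{"offset":[0,0.001,0.06],"rotation":[0,0,0]},{"offset":[0,0.001,0.06],"rotation":[0,0,0]},{"offset":[0,0.001,0.06],"rotation":[0,0,0]}]'
python3 -c "
from h import *
go((.4891,.0502,.118,60.05),(.4896,.0499,.118,20.05))"
```

```text
t: 12.35
eef_pos: [0.4894, 0.0505, 0.1188]
tool_rot: [0.866, 0.5, 0.001, 0.001]
contact_force: [-3.2, -0.4, 5.8]
opening: 0.2
gripper_force: 40.0
now 12.35 [0.4894 0.0505 0.1188] ax 60.03
[-0.0008, -0.0003, 0.0016] [0.0004, -0.0, -0.0001]
[-0.0009, 0.0009, 0.0016] [0.0004, -0.0002, 0.111]
```

```bash
python3 - <<'E'
from h import *
c=eyes.capture("wrist"); P=cloud(c); hsv=cv2.cvtColor(c["image"],cv2.COLOR_RGB2HSV)
m=(hsv[...,1]>110)&((hsv[...,0]<8)|(hsv[...,0]>172))&(np.hypot(P[...,0]-.489,P[...,1]-.049)<.05); m[:190]=0
print("flange z",m.sum(),np.nanmedian(P[m],0), np.nanpercentile(P[m][:,2],[10,90]))
E
python3 -m creep '[{"offset":[0,0,0],"rotation":[0,0,0.012]},{"offset":[0,0,0],"rotation":[0,0,0.024]},{"offset":[0,0,0],"rotation":[0,0,0.036]},{"offset":[0,0,0],"rotation":[0,0,0.048]},{"offset":[0,0,0],"rotation":[0,0,0.06]},{"offset":[-0.001,0.001,0],"rotation":[0,0,0.072]},{"offset":[-0.001,0.001,0],"rotation":[0,0,0.084]},{"offset":[-0.001,0.001,0],"rotation":[0,0,0.094]},{"offset":[-0.001,0.001,0],"rotation":[0,0,0.1]},{"offset":[-0.001,0.001,0],"rotation":[0,0,0.1]}]'
python3 - <<'E'
from h import *
c=eyes.capture("wrist"); save(c,"w5"); np.savez("w5.npz",**c)
s=bot.sense();print(s["eef_pos"],ax(),s["ft_torque"],s["gripper_force"])
E
```

```text
flange z 7518 [0.50213374 0.06983043 0.11533436] [0.11439121 0.11625343]
t: 13.4
eef_pos: [0.4903, 0.0495, 0.1189]
tool_rot: [0.978, 0.208, 0.002, 0.001]
contact_force: [0.8, -2.4, 4.4]
opening: 0.203
gripper_force: 40.0
[0.49033997 0.049506   0.11883505] 24.074442802109232 [-0.29752155 -0.12512089  0.13963892] 40.02504265867174
```

View pics/w5.png

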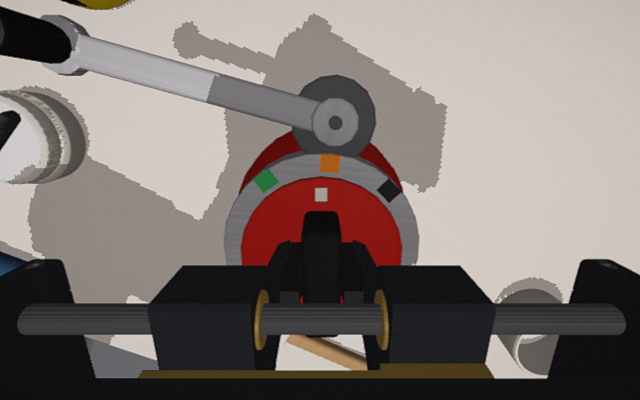

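The lid mark is at (321,194) and the orange mark at (330,163), so it's still about 4° short. I'll finish the turn and let it settle.

```bash
python3 -m creep '[{"offset":[0,0,0],"rotation":[0,0,0.005]},{"offset":[0,0,0],"rotation":[0,0,0.01]},{"offset":[0,0,0],"rotation":[0,0,0.011]},{"offset":[0,0,0],"rotation":[0,0,0.011]},{"offset":[0,0,0],"rotation":[0,0,0.011]},{"offset":[0,0,0],"rotation":[0,0,0.011]}]'
python3 - <<'E'
from h import *
c=eyes.capture("wrist"); P=cloud(c); hsv=cv2.cvtColor(c["image"],cv2.COLOR_RGB2HSV); H,S,V=[hsv[...,i].astype(int) for i in range(3)]
C=np.array([.489,.049]); r=np.hypot(P[...,0]-C[0],P[...,1]-C[1])
for nm,m in (("orange",(H>8)&(H<22)&(S>130)&(abs(P[...,2]-.11)<.004)),("white",(S<60)&(V>110)&(r<.043)&(r>.028)&(P[...,2]>.112)&(P[...,2]<.12))):
    p=np.nanmean(P[m],0); print(nm,m.sum(),p,np.degrees(np.arctan2(*(p[:2]-C)[::-1])))
hull=cv2.convexHull(P[((H<8)|(H>172))&(S>110)&(r<.05)&(abs(P[...,2]-.116)<.003)][:,:2].astype(np.float32))[:,0]
from scipy.optimize import least_squares
f=least_squares(lambda p:np.hypot(*(hull-p).T)-.045,C,loss="soft_l1",f_scale=.001); print("lid centre",f.x)
print(P[(abs(P[...,2]-.152)<.004)&(abs(P[...,1]-.19)<.03)][:,:2].mean(0),ax())
E
```

```text
t: 14.05
eef_pos: [0.4902, 0.0494, 0.1188]
tool_rot: [0.985, 0.175, 0.002, 0.001]
contact_force: [0.5, -2.4, 6.3]
opening: 0.206
gripper_force: 40.1
orange 341 [0.53690686 0.06610512 0.11043091] 19.6490763126861
white 156 [0.52214956 0.06206169 0.11605235] 21.505582013398573
lid centre [0.48769872 0.04897399]
[0.53837957 0.18599219] 20.143047130470606
```

```bash
python3 -c "
from rig import job
print(job.hand_in())"
```

```text
the job is handed in; nothing more can be done
None
```

I handed the job in at about 14 s: the brace is in its end position (about 1.76 rad), and the lid is seated and held about 2° from the orange marks with a 40 N grip. I never touched the ramekin, timer or pepper mill; no verdict was returned.

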